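# Find the high spot of a worn sharpening stone with its dial gauge

### The job

The stone of the sharpener has worn out of round and has one lump on its rim. Take the delicate dial gauge lightly by its red pin and swing it in until its arm is fully home against its stop, then slowly turn the stone clockwise (seen from above) by the black nut in its middle until the gauge's feeler stands on the very top of the lump. Leave it standing exactly there, gauge in, so that the lump can be dressed down, and leave everything else in its place.

Things in the scene. Friction and masses are not known exactly. Their poses are not given: they have to be found in the camera images.
- sharpener: bench sharpener fixed to the worktop: light grey housing 222 x 236 x 50 mm, steel drip tray, knife-rest bar 102 mm high at y = -93 mm, and a flat brown stone of 75 mm radius lying level, its rim 62 to 92 mm above the origin, with one smooth lump on the rim (see nut). Origin: on the stone's axis, at the underside; x to its back, y to its left (the gauge's side), z up
- nut_top (a point): centre of the top of the black knurled nut on the stone's axis, 42 mm in diameter, free for 34 mm of height over a steel washer; grip it firmly from above. Steady drag about 0.2 N m; the lump adds about 0.15 N m or more while the feeler climbs it and takes as much off while the feeler comes down its far side, changing sign at the top. It stays where it is left
- nut (a joint): turn of nut and stone together since the start, rad, growing clockwise seen from above; no end stops. The lump is 3.5 mm proud and about 35 mm long, its crown rounded to 30 mm radius. Its place is not known and differs each time: its top comes to the feeler after 0.8 to 2.9 rad of clockwise turning
- gauge: metal arm, 110 mm long, on a post at the sharpener's front left; carries a 43 mm dial gauge and a red pin. Origin on its pivot, x along the arm to the pin. It starts swung out 0.35 to 0.6 rad; swing it in (clockwise from above) to its rubber-buffered stop: home, its x axis parallel to the sharpener's. A stiff pivot (6-8 N at the pin, 12 N with the feeler on the stone) holds it where it is left
- pin_top (a point): centre of the top of the red upright pin on the gauge arm, 14 mm in diameter, free over 40 mm of height, 109 mm from the pivot; pinch it lightly from above (under 20 N on each pad) or push it (under 40 N); at the stop the push rises clearly above 16 N
- feeler (a point): centre of the 8 mm steel ball on the gauge's sprung plunger (900 N/m). With the gauge home it rides on the rim at the stone's left: at about y = 78.4 mm in the sharpener's frame on the round part (5 N), pushed out to about 81.7 mm on the top of the lump (8 N). The red needle turns clockwise half a rad for each mm. Measured to 1.5 mm only; the lump is felt better than seen
- dressing_block: bystander: two-tone grey abrasive block, 85 x 36 x 24 mm, loose; origin at its underside
- knife: bystander: kitchen knife lying flat, 250 mm long, black handle, loose; origin where handle and blade meet
- mug: bystander: white mug with handle, 96 mm high, loose; origin at its underside

How it is judged (in metres and radians):
On the way:
1. the gauge is swung fully home (angle between the x axis of gauge and the x axis of sharpener, either way round below 0.02 rad), for 0.2 s.
At the end, for the whole second after the job is handed in: the gauge stands home (arm within 0.02 rad of the sharpener's x axis), the feeler is pushed out to within about 0.6 mm of the lump's full height (stone within about 0.1 rad of the exact top), and the stone is at rest (angle between the x axis of gauge and the x axis of sharpener, either way round below 0.02 rad and y of feeler in the frame of sharpener above 0.0811 m and velocity of joint nut between -0.05 and 0.05 rad/s); the robot touches nothing.
It fails at once if the gauge is forced or squeezed: finger forces on it add up to over 50 N, or another part of the robot bears on it with over 40 N (contact force between the fingers and gauge above 50 N or contact force between the arm and gauge above 40 N).
It fails at once if the stone is spun faster than 3 rad/s (velocity of joint nut above 3 rad/s or velocity of joint nut below -3 rad/s).
It fails at once if a bystander is moved by more than 15 mm (distance of any of dressing_block, knife, mug from where it was at the start of the episode above 0.015 m).
It also fails if it takes over 61 s, if anything falls off the work surface, if the arm or the gripper's body presses on something with over 40 N, if the wrist force passes 120 N, or if a joint passes its speed limit or range.

### The arm

A 6-joint arm with a two-finger parallel gripper is mounted at the origin on a cart in front of the work surface, level with it; the furniture and walls round the work are solid. World frame = base frame: x ahead of the robot, y to its left, z up, the work surface at z = 0. Lengths are in mm, angles in degrees, forces in N, time in s.
With the tool pointing down it reaches from about 250 to 800 mm from the base axis. Payload 3.9 kg.
Tool frame: the origin (TCP) lies midway between the tips of the shut fingers; the grasp point (between the pads) lies 19 mm behind it; z points along the fingers, y is the line along which they close (so a half turn about z gives the same grasp; the last joint's range is limited). The gripper opens to 85 mm and grips with 20 to 120 N. Pads are 22 mm wide; open, the fingers measure 114 mm over their backs; the gripper's body (76 mm by 85 mm) begins 54 mm behind the grasp point. The pads swing forward as they close: fully open they stand 13 mm farther back than shut.
Start: joints at [0, 14.897, -7.913, 67.191, 0, 90], TCP at [524.991, -0, 231.304] pointing down, gripper open.
Joint ranges: [-159.42, 159.42], [-47.68, 98.78], [-73.54, 78.23], [-108.79, 121.32], [-90, 84.71], [-180, 180]. Speed limits (degrees/s): [147.25, 147.25, 180, 180, 180, 180].

### API

Orientations are given as a 3x3 rotation matrix whose columns are the frame's x, y, z axes.
In Python, from plant import readout, imaging, robot gives the robot as it stands.
- The arm moves only by the shell command python3 -m crank 'ROWS'. ROWS is text: rows parted by semicolons, each of 7 numbers parted by spaces: the turn, a rotation vector about the tool's x, y, z in rad, then the shift along the tool's x, y, z in cm, then the finger opening in cm, from 0 to 8.54. In form: wx wy wz x y z grip; .... A call has 1 to 20 rows; each row is the pose to reach, as a shift and turn from the pose commanded when the call began, along the tool's axes at that moment; what a row does not reach only later rows make up. A row lasts 1/10 s, in which the tool goes at most 50 mm and 8.59 degrees, less where a joint would pass 70% of its speed; a pose out of reach is approached as far as the arm can. A call with a gripper value outside its range is refused whole. The fingers move at their own pace and stop on an object; the grip force is fixed at half the most. Time passes only in rows, so rows that repeat a pose let the fingers close. It gives the time, the measured TCP pose, the force, the opening and the grip force at its end, in the units of the state.
- readout.sense(): the state, without advancing time (a new reading comes with each control period).
- imaging.snapshot(name): name is "scene" or "side" or "wrist"; returns a dict with "color" (420x560x3 uint8, red, green, blue), "fx", "fy", "cx", "cy" (pixels), "eye" and "rotation" of the camera in the world; the wrist camera has in their place "tool_from_camera" (4x4, takes a point from camera to tool coordinates, whose origin is the TCP and whose axes are the flange's). Camera axes: x right, y up, looking along -z (the intrinsics and any distortion apply to the point x, -y, -z); pixel columns grow to the right and rows downward; lengths in mm; the calibration is good to about 2 mm. A picture is of the moment at which its call begins: read the wrist's pose just before it. There is no depth.
- robot.job_done(): hands the job in; it is judged then, once.
The state is a dict: "t": time; "qpos": joint angles; "joint_velocities": joint speeds; "joint_efforts": joint torques, N m; "ee_pos": TCP position; "tool_rot": TCP orientation; "ft_force": force on the tool from outside, world axes, zero at the start; "wrist_torque": the same for the moment, N m; "width": finger opening in mm; "grip_force": force on a finger pad.
Only numpy, scipy, OpenCV 4.12 (cv2) and the standard library are available. Lean on these libraries where they do the work, as an engineer would, in place of code of your own. Each camera call takes 0.05 s, during which the arm holds its last target. There are 200 camera calls.

## Working session

There is one attempt and no reset: what is moved stays moved. The work goes in short steps, Python scripts to look and compute and a shell command to move; the robot and the scene stay as the last step left them, time stands still between calls to the robot, and variables do not carry over. Pictures are saved under pics/ and viewed, at most 10 in all, crops included, and the job is handed in when it is done.

```bash
ls; mkdir -p pics
cat > h.py <<'E'
import sys; sys.path.insert(0,'.')
import numpy as np, cv2
from plant import readout, imaging, robot
def snap(n,f=None):
    s=readout.sense(); d=imaging.snapshot(n)
    if n=='wrist':
        T=np.eye(4); T[:3,:3]=s['tool_rot']; T[:3,3]=s['ee_pos']
        W=T@np.array(d['tool_from_camera']); d['eye']=W[:3,3]; d['rotation']=W[:3,:3]
    if f: cv2.imwrite('pics/'+f,d['color'][:,:,::-1])
    return d
def ray(d,u,v):
    r=np.array([(u-d['cx'])/d['fx'],-(v-d['cy'])/d['fy'],-1.]); return np.array(d['rotation'])@r
def onz(d,u,v,z):
    r=ray(d,u,v); e=np.array(d['eye']); return e+r*(z-e[2])/r[2]
def proj(d,p):
    c=np.array(d['rotation']).T@(np.array(p)-d['eye']); return d['cx']+d['fx']*c[0]/-c[2], d['cy']-d['fy']*c[1]/-c[2]
def tri(d1,p1,d2,p2):
    A=[];b=[]
    M=np.zeros((3,3));q=np.zeros(3)
    for d,p in((d1,p1),(d2,p2)):
        r=ray(d,*p); r/=np.linalg.norm(r); P=np.eye(3)-np.outer(r,r); M+=P;q+=P@np.array(d['eye'])
    return np.linalg.solve(M,q)
E
python3 - <<'E'
from h import *
s=readout.sense(); print({k:np.round(v,3).tolist() for k,v in s.items()})
a=[snap(n)['color'] for n in('scene','side')]
d=imaging.snapshot('scene');print({k:v for k,v in d.items() if k!='color'})
cv2.imwrite('pics/scene0.png',a[0][:,:,::-1]);cv2.imwrite('pics/side0.png',a[1][:,:,::-1]);snap('wrist','wrist0.png')
E
```

```text
pics
{'t': 0.0, 'qpos': [-0.002, 14.937, -7.985, 67.19, 0.001, 90.002], 'joint_velocities': [0.007, 0.013, 0.006, 0.003, 0.02, -0.04], 'joint_efforts': [-0.0, -40.568, 25.393, 0.019, -0.0, 0.0], 'ee_pos': [524.322, -0.017, 230.455], 'tool_rot': [[0.0, 1.0, -0.002], [1.0, -0.0, 0.0], [0.0, -0.002, -1.0]], 'ft_force': [-1.065, -0.813, 0.045], 'wrist_torque': [0.033, 0.02, -0.053], 'grip_force': 0.0, 'width': 85.213}
{'fx': 421.0532070915943, 'fy': 421.0532070915943, 'cx': 287.8612426673358, 'cy': 206.17644509266196, 'eye': array([246.50032797, 938.81549829, 735.19913287]), 'rotation': array([[-0.90985557,  0.28184077, -0.30451375],
       [-0.41492298, -0.61567064,  0.66991685],
       [ 0.0013297 ,  0.73587733,  0.67711357]])}
```

View pics/scene0.png

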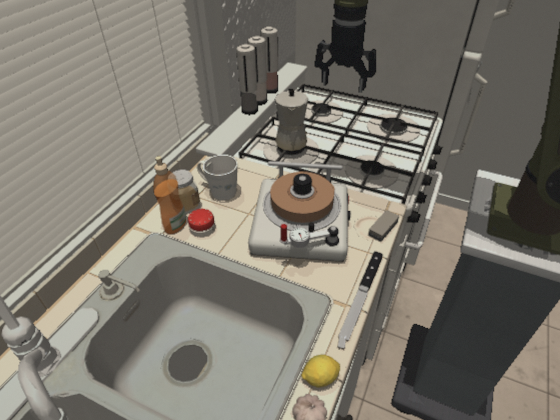

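View pics/side0.png

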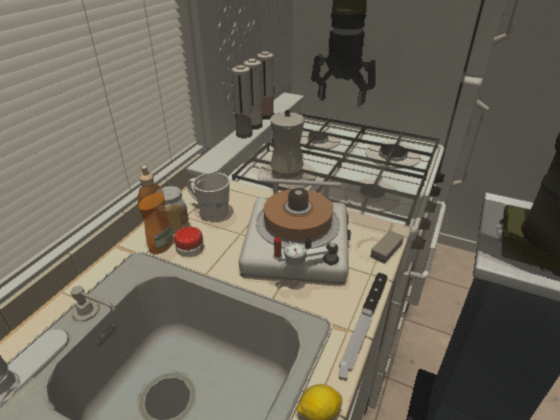

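View pics/wrist0.png

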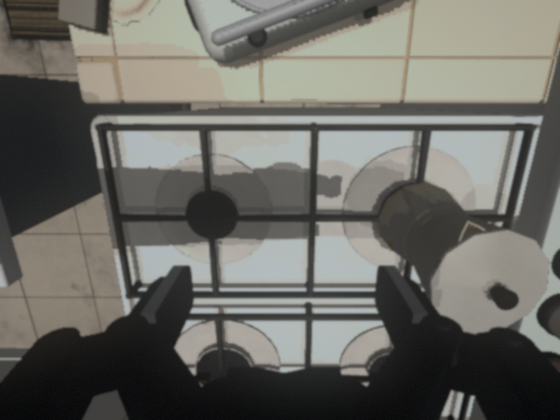

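The scene view shows the sharpener with the nut top near (302,176), the red pin near (284,232), the dial at (299,236) and the pivot at about (333,232). The side view has the nut at (297,191) and the pin at (277,246).

Run:
```python
from h import *
ds=[imaging.snapshot(n) for n in('scene','side')]
P=[];N=[]
for d in ds:
    c=d['color'].astype(int); R,G,B=c[...,0],c[...,1],c[...,2]
    m=((R>90)&(G<50)&(B<50)).astype(np.uint8)
    n,l,st,ce=cv2.connectedComponentsWithStats(m)
    print([(st[i].tolist(),ce[i].round(1).tolist()) for i in range(1,n) if st[i,4]>15], np.round(d['eye']))
    m=((c.max(2)<45)).astype(np.uint8); m[:,:250]=0;m[:150]=0;m[225:]=0;m[:,340:]=0
    n,l,st,ce=cv2.connectedComponentsWithStats(m)
    print('dark',[(st[i].tolist(),ce[i].round(1).tolist()) for i in range(1,n) if st[i,4]>30])
big=[cv2.resize(d['color'][150:280,230:360],None,fx=4.5,fy=4.5,interpolation=cv2.INTER_CUBIC) for d in ds]
cv2.imwrite('pics/z.png',np.hstack([b[:,:390] if 0 else cv2.resize(b,(400,400)) for b in big])[:,:,::-1])
```

```text
[([189, 217, 24, 12, 76], [200.7, 224.9]), ([281, 225, 5, 4, 18], [283.2, 226.5])] [247. 939. 735.]
dark [([282, 150, 21, 7, 65], [292.3, 152.1]), ([314, 150, 26, 14, 88], [328.1, 154.1]), ([294, 174, 17, 21, 263], [302.0, 184.8])]
[([175, 237, 26, 11, 96], [186.8, 243.5]), ([275, 238, 6, 4, 20], [277.5, 239.6])] [250. 926. 621.]
dark []
```

View pics/z.png

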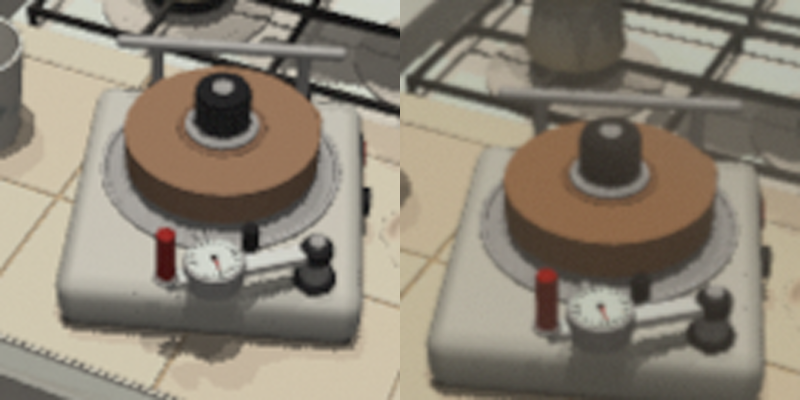

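Run:
```python
from h import *
a,b=[imaging.snapshot(n) for n in('scene','side')]
for n,p,q in(('nut',(302.5,178),(298.6,191.3)),('pin',(283.9,226),(277.4,238.7)),('piv',(333,229),(332,245.2)),('barL',(269.5,163),(265,181)),('barR',(342,166),(340,184))):
    print(n,tri(a,p,b,q).round(1),[onz(d,*x,z).round(0)[:2].tolist() for z in(102,115,130) for d,x in((a,p),(b,q))])
```

```text
nut [523.9 250.2 139.2] [[541.0, 207.0], [546.0, 198.0], [535.0, 222.0], [538.0, 217.0], [528.0, 239.0], [530.0, 238.0]]
pin [502.7 397.  129.2] [[513.0, 372.0], [518.0, 368.0], [508.0, 384.0], [511.0, 382.0], [501.0, 397.0], [503.0, 398.0]]
piv [422.4 316.5  79.9] [[416.0, 337.0], [416.0, 342.0], [412.0, 350.0], [412.0, 356.0], [408.0, 364.0], [407.0, 373.0]]
barL [654.2 154.8  75.9] [[639.0, 186.0], [634.0, 191.0], [631.0, 202.0], [624.0, 210.0], [622.0, 220.0], [613.0, 231.0]]
barR [480.5  90.5  76.8] [[470.0, 123.0], [471.0, 130.0], [466.0, 139.0], [465.0, 150.0], [460.0, 159.0], [459.0, 173.0]]
```

```bash
python3 -m crank '0 0 0 5 0 -2 8.5; 0 0 0 10 0 -4 8.5; 0 0 0 15 0 -5 8.5; 0 0 0 20 -1 -5 8.5; 0 0 0 20 -1 -5 8.5; 0 0 0 20 -1 -5 8.5; 0 0 0 20 -1 -5 8.5'
python3 - <<'E'
from h import *
d=snap('wrist','w1.png'); print(d['eye'],d['rotation'],d['fx'])
for p in((525,245,134),(502,397,129),(418,330,90)): print(proj(d,p))
E
```

```text
t: 1.1
ee_pos: [514.8, 199.2, 281.0]
tool_rot: [[0.0, 1.0, -0.001], [1.0, -0.0, -0.001], [-0.001, -0.001, -1.0]]
ft_force: [0.7, -0.0, -0.8]
width: 84.9
grip_force: 0.0
[515.28174987 279.48453875 423.67547021] [[ 0.9999975   0.00153311  0.00162717]
 [-0.00196367  0.95025283  0.31147343]
 [-0.0010687  -0.31147584  0.95025347]] 317.4950672704794
(np.float64(294.91058389487506), np.float64(141.8846267331094))
(np.float64(266.4903032934784), np.float64(-59.63503438928234))
(np.float64(181.53166796959917), np.float64(45.85118410145037))
```

View pics/w1.png

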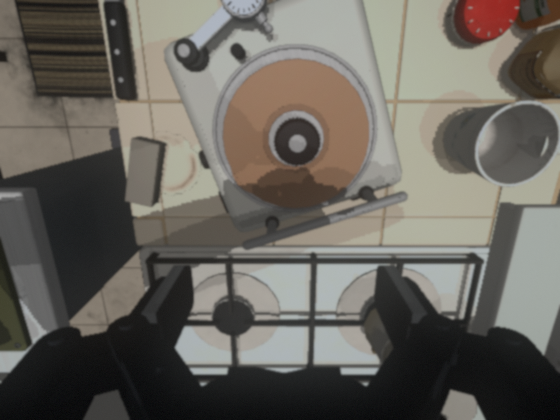

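The wrist view shows the nut top at (297,143), which agrees with my estimate. The gauge pivot knob is at (188,48), the dial at (242,3), and the rest bar runs from (247,245) to (405,197), so the sharpener is yawed about 17°. I'll go above the pin, turning the tool so its y axis lies along the push.

```bash
python3 -m crank '0 0 -.14 4 0 0 0; 0 0 -.28 8 0 0 0; 0 0 -.42 12 0 0 0; 0 0 -.56 16 0 0 0; 0 0 -.7 20 0 0 0; 0 0 -.84 20 0 0 0;0 0 -.98 20 0 0 0;0 0 -1.12 20 0 0 0;0 0 -1.26 20 0 0 0;0 0 -1.4 20 0 0 0;0 0 -1.54 20 0 0 0;0 0 -1.68 20 0 0 0;0 0 -1.82 20 0 0 0;0 0 -1.87 20 0 0 0;0 0 -1.87 20 0 0 0;0 0 -1.87 20 0 0 0'
python3 - <<'E'
from h import *
d=snap('wrist','w2.png'); print(readout.sense()['qpos'])
for p in((525,245,134),(502,397,129),(418,330,90)): print(proj(d,p))
E
```

```text
t: 2.75
ee_pos: [515.7, 398.6, 281.2]
tool_rot: [[-0.957, -0.292, -0.0], [-0.292, 0.957, -0.0], [0.0, -0.0, -1.0]]
ft_force: [-1.2, -0.5, -0.7]
width: 0.0
grip_force: 0.0
[ 3.77310765e+01  2.74420029e+01  1.86557397e+01  8.12329939e+01
 -6.89250726e-03  2.07389682e+01]
(np.float64(119.17574079456548), np.float64(152.46008275589932))
(np.float64(286.1172284947172), np.float64(174.97407584784804))
(np.float64(244.89906408392102), np.float64(64.90272141501492))
```

View pics/w2.png

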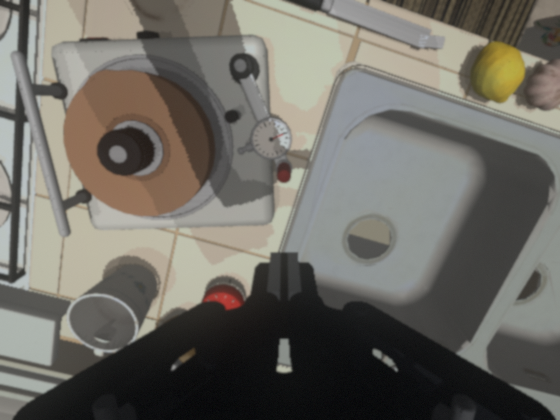

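Run:
```python
from h import *
d=snap('wrist')
c=d['color'].astype(int);R,G,B=c[...,0],c[...,1],c[...,2]
m=((R>60)&(R>2.2*G)&(R>2.2*B)).astype(np.uint8)
m[:,:260]=0;m[:150]=0;m[200:]=0;m[:,310:]=0
ys,xs=np.nonzero(m);print(xs.min(),xs.max(),ys.min(),ys.max(),xs.mean(),ys.mean())
for z in(125,129,133):print('pin',z,onz(d,xs.mean(),ys.mean()-1,z).round(1))
for z in(80,90,100):print('knob',z,onz(d,240,65,z).round(1))
print('nut',onz(d,118,154,134).round(1))
a=onz(d,18,58,102);b=onz(d,65,230,102);print('bar',a,b,np.degrees(np.arctan2(*(b-a)[1::-1])))
a=onz(d,269,60,50);b=onz(d,272,200,50);print('edge',a,b,np.degrees(np.arctan2(*(b-a)[1::-1])))
```

```text
Traceback (most recent call last):
ValueError: zero-size array to reduction operation minimum which has no identity
```

Run:
```python
from h import *
d=snap('wrist')
c=d['color'].astype(int);R,G,B=c[...,0],c[...,1],c[...,2]
m=((R>1.6*G)&(R>1.6*B)&(R>40)).astype(np.uint8)
m[:,:272]=0;m[:155]=0;m[190:]=0;m[:,300:]=0
ys,xs=np.nonzero(m);print(len(xs), c[165:182:4,284].tolist())
if len(xs):
  print(xs.min(),xs.max(),ys.min(),ys.max(),xs.mean(),ys.mean())
u,v=(xs.mean(),ys.mean()) if len(xs) else (284,174)
for z in(125,129,133):print('pin',z,onz(d,u,v,z).round(1))
for z in(80,90,100):print('knob',z,onz(d,240,65,z).round(1))
print('nut',onz(d,118,154,134).round(1))
a=onz(d,18,58,102);b=onz(d,65,230,102);print('bar',a,b,np.degrees(np.arctan2(*(b-a)[1::-1])))
a=onz(d,269,60,50);b=onz(d,272,200,50);print('edge',a,b,np.degrees(np.arctan2(*(b-a)[1::-1])))
```

```text
100 [[68, 50, 46], [74, 51, 48], [102, 54, 52], [97, 52, 48], [99, 67, 60]]
278 288 170 180 282.71 175.03
pin 125 [503.6 394.8 125. ]
pin 129 [502.8 394.6 129. ]
pin 133 [501.9 394.3 133. ]
knob 80 [418.7 324.5  80. ]
knob 90 [419.3 326.   90. ]
knob 100 [419.9 327.5 100. ]
nut [526.7 244.8 134. ]
bar [474.09928355 129.74509605 102.        ] [636.52848376 186.19879491 102.        ] 19.16534559995788
edge [402.99743348 348.69537102  50.        ] [553.55712229 395.99568053  50.        ] 17.440798251549474
```

The picture shows the pin top at about (283,175), the pivot knob at (240,65) and the nut at (118,154). The pin at (503,395), pivot at (419,326) and yaw of about 18° fit together: 109 mm radius and 0.37 rad out. The fixed grip would be too strong for the gauge, so I'll push with shut fingers from outside.

```bash
python3 -m crank '0 0 0 1 4.5 4 0;0 0 0 1 4.5 8 0;0 0 0 1 4.5 12 0;0 0 0 1 4.5 15 0;0 0 0 1 4.5 17.3 0;0 0 0 1 4.5 17.3 0;0 0 0 1 4.5 17.3 0;0 0 0 1 4 17.3 0;0 0 0 1 3.5 17.3 0;0 0 0 1 3 17.3 0;0 0 0 1 3 17.3 0'
python3 -m crank '0 0 0 0 -.3 0 0;0 0 0 0 -.5 0 0; 0 0 0 0 -.7 0 0;0 0 0 0 -.9 0 0;0 0 0 0 -1.1 0 0'
python3 -m crank '0 0 0 0 -.2 0 0;0 0 0 0 -.4 0 0; 0 0 0 0 -.6 0 0;0 0 0 0 -.8 0 0;0 0 0 0 -1 0 0'
```

```text
t: 4.0
ee_pos: [497.3, 425.0, 109.3]
tool_rot: [[-0.956, -0.294, 0.001], [-0.294, 0.956, 0.001], [-0.001, 0.0, -1.0]]
ft_force: [0.1, -0.1, -0.4]
width: 0.0
grip_force: 0.0
t: 4.5
ee_pos: [499.8, 415.1, 108.2]
tool_rot: [[-0.956, -0.295, -0.0], [-0.295, 0.956, -0.0], [0.0, -0.0, -1.0]]
ft_force: [-0.7, -0.2, -0.2]
width: -0.1
grip_force: 0.5
t: 5.0
ee_pos: [503.6, 410.4, 108.6]
tool_rot: [[-0.955, -0.297, 0.001], [-0.297, 0.955, 0.009], [-0.004, 0.008, -1.0]]
ft_force: [1.1, 12.2, -5.6]
width: 0.0
grip_force: 5.4
```

```bash
python3 -m crank '0 0 0 0 -.3 0 0;0 0 0 -.1 -.6 0 0; 0 0 0 -.2 -.9 0 0;0 0 0 -.2 -1.2 0 0;0 0 0 -.3 -1.5 0 0'
python3 -m crank '0 0 0 0 -.2 0 0;0 0 0 -.1 -.4 0 0; 0 0 0 -.1 -.6 0 0;0 0 0 -.2 -.8 0 0;0 0 0 -.2 -1 0 0'
python3 -m crank '0 0 0 0 -.2 0 0;0 0 0 -.1 -.4 0 0; 0 0 0 -.1 -.6 0 0;0 0 0 -.2 -.6 0 0'
```

```text
t: 5.5
ee_pos: [512.1, 397.5, 109.0]
tool_rot: [[-0.955, -0.297, 0.004], [-0.297, 0.955, 0.01], [-0.006, 0.009, -1.0]]
ft_force: [2.8, 12.1, -5.6]
width: -0.2
grip_force: 5.0
t: 6.0
ee_pos: [516.9, 388.0, 109.1]
tool_rot: [[-0.955, -0.297, 0.004], [-0.297, 0.955, 0.009], [-0.006, 0.008, -1.0]]
ft_force: [3.6, 10.9, -3.7]
width: -0.1
grip_force: 4.6
t: 6.4
ee_pos: [519.4, 383.1, 109.0]
tool_rot: [[-0.955, -0.297, 0.001], [-0.297, 0.955, 0.01], [-0.004, 0.009, -1.0]]
ft_force: [-1.0, 10.6, -1.8]
width: -0.0
grip_force: 5.4
```

```bash
python3 -m crank '0 0 0 0 -.2 0 0;0 0 0 0 -.4 0 0;0 0 0 0 -.4 0 0'
python3 -m crank '0 0 0 0 -.2 0 0;0 0 0 0 -.4 0 0;0 0 0 0 -.4 0 0'
python3 -m crank '0 0 0 0 -.2 0 0;0 0 0 0 -.3 0 0;0 0 0 0 -.3 0 0'
```

```text
t: 6.7
ee_pos: [520.3, 380.8, 109.1]
tool_rot: [[-0.955, -0.298, 0.001], [-0.298, 0.955, 0.013], [-0.004, 0.012, -1.0]]
ft_force: [-1.4, 14.8, -3.7]
width: 0.2
grip_force: 7.1
t: 7.0
ee_pos: [520.4, 380.5, 109.2]
tool_rot: [[-0.954, -0.3, -0.002], [-0.299, 0.954, 0.02], [-0.004, 0.019, -1.0]]
ft_force: [-4.5, 22.2, -5.1]
width: 0.1
grip_force: 11.5
t: 7.3
ee_pos: [520.4, 380.4, 109.3]
tool_rot: [[-0.954, -0.301, -0.003], [-0.301, 0.953, 0.025], [-0.004, 0.025, -1.0]]
ft_force: [-5.6, 28.6, -5.7]
width: -0.1
grip_force: 14.7
```

The force rises to 29 N with no further motion, so the arm is at its stop. I'll back away, rise, and look.

```bash
python3 -m crank '0 0 0 0 1 0 0;0 0 0 0 2 0 0;0 0 0 0 3 0 0;0 0 0 0 4 0 0;0 0 0 0 4 -5 4;0 0 0 0 4 -9 8.5;0 0 0 0 0 -12 8.5;0 0 0 0 -3 -12 8.5;0 0 0 0 -7 -12 8.5;0 0 0 0 -7 -12 8.5;0 0 0 0 -7 -12 8.5'
python3 - <<'E'
from h import *
d=snap('wrist','w3.png');s=readout.sense();print(s['qpos'])
print(proj(d,(526,245,134)),proj(d,(522.5,360,129)),proj(d,(419,326,90)))
E
```

```text
t: 8.4
ee_pos: [542.7, 299.8, 228.4]
tool_rot: [[-0.956, -0.293, -0.0], [-0.293, 0.956, 0.0], [0.0, 0.0, -1.0]]
ft_force: [-0.5, -0.2, -0.2]
width: 84.9
grip_force: 0.0
[2.89816194e+01 2.44885731e+01 6.00941012e+00 7.15330040e+01
 2.17026584e-02 1.18907927e+01]
(np.float64(220.5859099863457), np.float64(167.9067989155915)) (np.float64(362.7169730062688), np.float64(203.74096572443713)) (np.float64(358.68169932714164), np.float64(61.23023353414527))
```

View pics/w3.png

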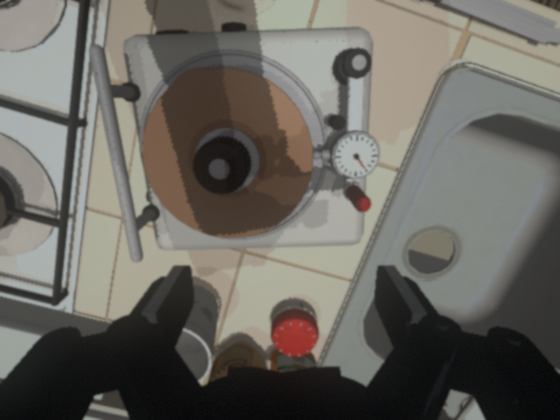

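The gauge is home: the pin is at (363,204), exactly as predicted, the arm lies parallel to the housing edge, and the feeler touches the rim near (318,158). The nut is at (219,168), matching (526,245). I'll pre-turn counterclockwise for wrist range and descend over it.

```bash
python3 -m crank '0 0 -.14 1.5 -2.4 0 8.5;0 0 -.28 3.2 -4.75 0 8.5;0 0 -.42 3.2 -4.75 2 8.5;0 0 -.56 3.2 -4.75 4 8.5;0 0 -.7 3.2 -4.75 6 8.5;0 0 -.84 3.2 -4.75 7 8.5;0 0 -.9 3.2 -4.75 8 8.5;0 0 -.9 3.2 -4.75 10 8.5;0 0 -.9 3.2 -4.75 11.5 8.5;0 0 -.9 3.2 -4.75 12.6 8.5;0 0 -.9 3.2 -4.75 12.6 8.5;0 0 -.9 3.2 -4.75 12.6 8.5'
python3 -m crank '0 0 0 0 0 0 5.5;0 0 0 0 0 0 4.8;0 0 0 0 0 0 4.5'
```

```text
t: 9.65
ee_pos: [525.8, 246.4, 102.4]
tool_rot: [[-0.362, -0.932, -0.0], [-0.932, 0.362, -0.0], [0.0, 0.0, -1.0]]
ft_force: [-0.4, -0.3, -0.6]
width: 84.8
grip_force: 0.0
t: 9.95
ee_pos: [526.4, 246.0, 103.0]
tool_rot: [[-0.363, -0.932, 0.001], [-0.932, 0.363, 0.001], [-0.001, -0.001, -1.0]]
ft_force: [-0.1, -0.2, 0.6]
width: 45.3
grip_force: 0.0
```

```bash
python3 -m crank '0 0 0 0 0 0 4;0 0 0 0 0 0 3;0 0 0 0 0 0 3'
python3 -m crank '0 0 .04 0 0 0 3;0 0 .08 0 0 0 3;0 0 .12 0 0 0 3;0 0 .16 0 0 0 3;0 0 .2 0 0 0 3'
cat > t.py <<'E'
from h import *
s=readout.sense();r=s['tool_rot'];yaw=np.arctan2(r[1][1],r[0][1])
print('ang %.3f'%((2.77-yaw)%(2*np.pi)),'tz',np.round(s['wrist_torque'],3),'F',np.round(s['ft_force'],1),'q6 %.1f'%s['qpos'][5],'w',s['width'],'t',s['t'])
E
python3 t.py
```

```text
t: 10.25
ee_pos: [527.7, 245.6, 103.6]
tool_rot: [[-0.364, -0.932, 0.004], [-0.932, 0.364, -0.0], [-0.001, -0.004, -1.0]]
ft_force: [3.7, -3.9, 6.0]
width: 40.6
grip_force: 59.8
t: 10.75
ee_pos: [528.1, 245.4, 103.6]
tool_rot: [[-0.542, -0.84, 0.005], [-0.84, 0.542, -0.001], [-0.002, -0.004, -1.0]]
ft_force: [3.2, -3.5, 4.7]
width: 40.8
grip_force: 59.7
ang 0.201 tz [-0.768 -0.706  0.359] F [ 3.2 -3.5  4.7] q6 -32.2 w 40.77753197455478 t 10.75
```

```bash
for i in 1; do :; done
python3 -m crank '0 0 .04 0 0 0 3;0 0 .08 0 0 0 3;0 0 .12 0 0 0 3;0 0 .16 0 0 0 3;0 0 .2 0 0 0 3'>/dev/null; python3 t.py
python3 -m crank '0 0 .04 0 0 0 3;0 0 .08 0 0 0 3;0 0 .12 0 0 0 3;0 0 .16 0 0 0 3;0 0 .2 0 0 0 3'>/dev/null; python3 t.py
python3 -m crank '0 0 .03 0 0 0 3;0 0 .06 0 0 0 3;0 0 .09 0 0 0 3'>/dev/null; python3 t.py
python3 -m crank '0 0 .03 0 0 0 3;0 0 .06 0 0 0 3;0 0 .09 0 0 0 3'>/dev/null; python3 t.py
```

```text
ang 0.402 tz [-0.916 -0.789  0.428] F [ 4.4 -4.6  4.5] q6 -20.7 w 40.55771356488717 t 11.25
ang 0.602 tz [-1.085 -0.926  0.455] F [ 5.9 -6.   4.9] q6 -9.2 w 40.57578395402148 t 11.75
ang 0.692 tz [-1.163 -0.989  0.431] F [ 5.6 -5.   4.2] q6 -4.1 w 40.41480544824472 t 12.05
ang 0.782 tz [-1.242 -1.049  0.432] F [ 7.  -6.4  4.3] q6 1.0 w 40.79669423836632 t 12.35
```

```bash
python3 -m crank '0 0 .03 -.06 -.15 0 3;0 0 .06 -.13 -.3 0 3;0 0 .09 -.13 -.33 0 3'>/dev/null; python3 t.py
python3 -m crank '0 0 .03 0 0 0 3;0 0 .06 0 0 0 3;0 0 .09 0 0 0 3'>/dev/null; python3 t.py
python3 -m crank '0 0 .03 0 0 0 3;0 0 .06 0 0 0 3;0 0 .09 0 0 0 3'>/dev/null; python3 t.py
python3 -m crank '0 0 .03 0 0 0 3;0 0 .06 0 0 0 3;0 0 .09 0 0 0 3'>/dev/null; python3 t.py
```

```text
ang 0.870 tz [-0.254 -0.002  0.427] F [-0.2  1.   7.1] q6 5.9 w 40.07515013351668 t 12.65
ang 0.960 tz [-0.402 -0.093  0.437] F [-0.5 -0.3  7.2] q6 11.0 w 40.73352127412175 t 12.95
ang 1.050 tz [-0.421 -0.029  0.412] F [-0.9 -1.   7.4] q6 16.2 w 40.51072726091626 t 13.25
ang 1.140 tz [-0.608 -0.031  0.436] F [-0.2 -0.8  7.1] q6 21.3 w 40.2483685009719 t 13.55
```

```bash
python3 -m crank '0 0 .03 0 0 0 3;0 0 .06 0 0 0 3;0 0 .08 0 0 0 3'>/dev/null; python3 t.py
python3 -m crank '0 0 .03 0 0 0 3;0 0 .06 0 0 0 3;0 0 .08 0 0 0 3'>/dev/null; python3 t.py
python3 -m crank '0 0 .03 0 0 0 3;0 0 .06 0 0 0 3;0 0 .08 0 0 0 3'>/dev/null; python3 t.py
```

```text
ang 1.220 tz [-0.694 -0.01   0.407] F [ 0.9 -2.7  7.8] q6 25.9 w 40.152558521715 t 13.85
ang 1.300 tz [-0.738 -0.056  0.419] F [-0.4 -2.3  7.7] q6 30.5 w 40.392115078298886 t 14.15
ang 1.380 tz [-0.826  0.004  0.422] F [-0.1 -3.   7.8] q6 35.1 w 40.735735560644244 t 14.45
```

```bash
python3 -m crank '0 0 .03 0 0 0 3;0 0 .06 0 0 0 3;0 0 .08 0 0 0 3'>/dev/null; python3 t.py
python3 -m crank '0 0 .03 0 0 0 3;0 0 .06 0 0 0 3;0 0 .08 0 0 0 3'>/dev/null; python3 t.py
python3 -m crank '0 0 .03 0 0 0 3;0 0 .06 0 0 0 3;0 0 .08 0 0 0 3'>/dev/null; python3 t.py
```

```text
ang 1.460 tz [-0.918  0.039  0.449] F [-1.  -3.6  8.7] q6 39.7 w 40.68929245278808 t 14.75
ang 1.540 tz [-0.984  0.001  0.411] F [ 0.6 -4.1  7.8] q6 44.2 w 40.69087424818647 t 15.05
ang 1.620 tz [-1.073  0.078  0.401] F [ 0.4 -4.1  7.7] q6 48.8 w 40.61717205810028 t 15.35
```

```bash
python3 -m crank '0 0 .03 0 0 0 3;0 0 .06 0 0 0 3;0 0 .08 0 0 0 3'>/dev/null; python3 t.py
python3 -m crank '0 0 .03 0 0 0 3;0 0 .06 0 0 0 3;0 0 .08 0 0 0 3'>/dev/null; python3 t.py
python3 -m crank '0 0 .03 0 0 0 3;0 0 .06 0 0 0 3;0 0 .08 0 0 0 3'>/dev/null; python3 t.py
```

```text
ang 1.700 tz [-1.146  0.21   0.707] F [ 0.1 -4.   9.5] q6 53.4 w 40.615548984951495 t 15.65
ang 1.780 tz [-1.261  0.235  0.824] F [-0.1 -4.9  9.7] q6 57.9 w 40.247960822588205 t 15.95
ang 1.860 tz [-1.208  0.25   0.718] F [-0.5 -5.4  8.9] q6 62.5 w 40.217374366056795 t 16.25
```

The torque rises at 1.70 and starts falling at 1.86, so the feeler is climbing the lump. I'll take finer steps to find the crossing back through 0.42.

```bash
python3 -m crank '0 0 .015 0 0 0 3;0 0 .03 0 0 0 3'>/dev/null; python3 t.py
python3 -m crank '0 0 .015 0 0 0 3;0 0 .03 0 0 0 3'>/dev/null; python3 t.py
```

```text
ang 1.890 tz [-1.293  0.276  0.625] F [-0.1 -5.7  9.5] q6 64.2 w 40.592756289247205 t 16.45
ang 1.920 tz [-1.302  0.268  0.564] F [-0.5 -5.8 10. ] q6 66.0 w 40.43155154468423 t 16.65
```

```bash
python3 -m crank '0 0 .015 0 0 0 3;0 0 .03 0 0 0 3'>/dev/null; python3 t.py
python3 -m crank '0 0 .015 0 0 0 3;0 0 .03 0 0 0 3'>/dev/null; python3 t.py
```

```text
ang 1.950 tz [-1.318  0.188  0.596] F [-0.5 -5.4  9.7] q6 67.7 w 40.3214108042342 t 16.85
ang 1.980 tz [-1.28   0.253  0.491] F [-1.1 -5.8 10.5] q6 69.4 w 40.60952111883017 t 17.05
```

```bash
python3 -m crank '0 0 .015 0 0 0 3;0 0 .03 0 0 0 3'>/dev/null; python3 t.py
python3 -m crank '0 0 .015 0 0 0 3;0 0 .03 0 0 0 3'>/dev/null; python3 t.py
```

```text
ang 2.010 tz [-1.283  0.332  0.521] F [-1.3 -5.6  9.5] q6 71.1 w 40.47064237508847 t 17.25
ang 2.040 tz [-1.254  0.379  0.42 ] F [-0.5 -5.7 10.2] q6 72.9 w 40.4271320593868 t 17.45
```

```bash
python3 -m crank '0 0 .015 0 0 0 3;0 0 .03 0 0 0 3'>/dev/null; python3 t.py
python3 -m crank '0 0 .015 0 0 0 3;0 0 .03 0 0 0 3'>/dev/null; python3 t.py
python3 - <<'E'
from h import *
snap('scene','s5.png');snap('wrist','w5.png')
E
python3 t.py
```

```text
ang 2.071 tz [-1.306  0.33   0.43 ] F [-1.3 -6.5 10.3] q6 74.6 w 40.760130169932104 t 17.65
ang 2.101 tz [-1.336  0.418  0.346] F [-0.8 -7.3  9.8] q6 76.3 w 40.41545355433292 t 17.85
ang 2.101 tz [-1.309  0.375 -0.122] F [-1.2 -6.5  9.7] q6 76.4 w 40.34079588098356 t 17.95
```

```bash
for k in 1; do
python3 -m crank '0 0 .02 0 0 0 3;0 0 .04 0 0 0 3'>/dev/null; python3 t.py
python3 -m crank '0 0 .02 0 0 0 3;0 0 .04 0 0 0 3'>/dev/null; python3 t.py
python3 -m crank '0 0 .02 0 0 0 3;0 0 .04 0 0 0 3'>/dev/null; python3 t.py
done
```

```text
ang 2.141 tz [-1.354  0.465  0.316] F [-1.5 -6.4 10.7] q6 78.6 w 40.40113932133146 t 18.15
ang 2.181 tz [-1.343  0.445  0.356] F [-1.2 -6.7 10.2] q6 80.9 w 40.41788328422914 t 18.35
ang 2.221 tz [-1.379  0.489  0.433] F [-1.3 -6.5 11.4] q6 83.2 w 40.18225579999338 t 18.55
```

The torque is asymmetric because feeler friction adds to it. The lump begins near 1.66 and ends near 2.22, and the torque extremes are at 1.78 and 2.14. All of that puts the top at about 1.945 rad. I'll go back to 1.88 and approach 1.945 clockwise, so any backlash is the same.

```bash
python3 -m crank '0 0 -.05 0 0 0 3;0 0 -.1 0 0 0 3;0 0 -.15 0 0 0 3;0 0 -.2 0 0 0 3;0 0 -.25 0 0 0 3;0 0 -.3 0 0 0 3;0 0 -.34 0 0 0 3;0 0 -.34 0 0 0 3'>/dev/null; python3 t.py
python3 -m crank '0 0 .02 0 0 0 3;0 0 .04 0 0 0 3'>/dev/null; python3 t.py
python3 -m crank '0 0 .02 0 0 0 3;0 0 .025 0 0 0 3'>/dev/null; python3 t.py
python3 - <<'E'
from h import *
a=cv2.imread('pics/s5.png')[:,:,::-1]; b=snap('scene','s6.png')['color']
f=lambda x:cv2.resize(x[205:255,270:345],None,fx=5.3,fy=5.3,interpolation=cv2.INTER_CUBIC)
cv2.imwrite('pics/cmp.png',np.hstack([f(a),f(b)])[:,:,::-1])
E
```

```text
ang 1.879 tz [-1.176  0.243  0.469] F [-0.5 -4.6  9.4] q6 63.7 w 40.321076304185134 t 19.35
ang 1.920 tz [-1.286  0.27   0.647] F [ 0.6 -5.9  9.9] q6 66.0 w 40.84705575338431 t 19.55
ang 1.946 tz [-1.274  0.315  0.249] F [-1.6 -6.4  9.7] q6 67.4 w 40.58489988159092 t 19.75
```

View pics/cmp.png

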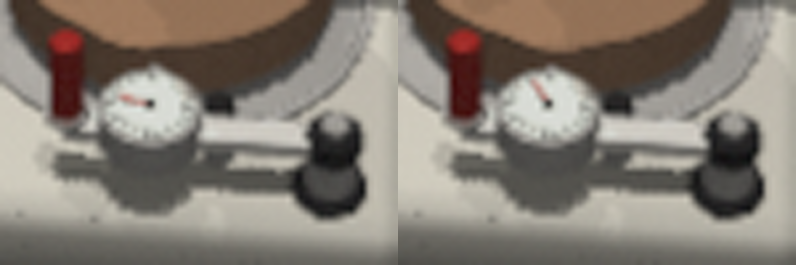

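The dial needle now stands about 40° further clockwise than it did at 2.10 rad, which is about 1.4 mm. That is what the lump's shape predicts for a top at 1.945, and the arm is still home. I'll release and rise.

```bash
python3 -m crank '0 0 0 0 0 0 3;0 0 0 0 0 0 4.2;0 0 0 0 0 0 4.6;0 0 0 0 0 0 6;0 0 0 0 0 0 7;0 0 0 0 0 0 7;0 0 0 0 0 -3 7;0 0 0 0 0 -7 7;0 0 0 0 0 -11 7;0 0 0 0 0 -15 7;0 0 0 0 0 -15 7;0 0 0 0 0 -15 7'
python3 - <<'E'
from h import *
a=cv2.imread('pics/s6.png')[:,:,::-1]; b=snap('scene','s7.png')['color']
f=lambda x:cv2.resize(x[205:255,270:345],None,fx=5.3,fy=5.3,interpolation=cv2.INTER_CUBIC)
cv2.imwrite('pics/cmp2.png',np.hstack([f(a),f(b)])[:,:,::-1])
E
```

```text
t: 21.0
ee_pos: [529.1, 243.9, 253.4]
tool_rot: [[-0.735, 0.678, 0.002], [0.678, 0.735, 0.001], [-0.001, 0.003, -1.0]]
ft_force: [0.2, 0.5, -0.7]
width: 69.9
grip_force: 0.0
```

View pics/cmp2.png

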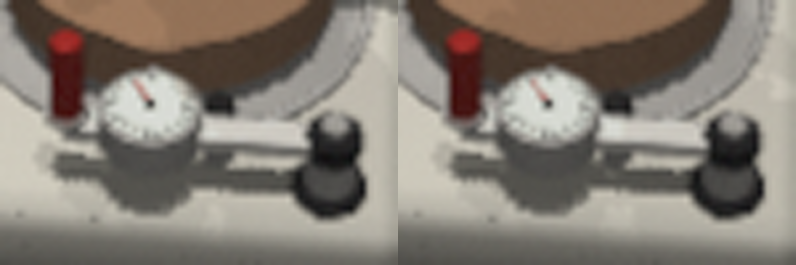

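The needle and arm are unchanged after the release, so I'm handing the job in.

```bash
python3 -c "
from plant import robot
print(robot.job_done())"
```

```text
the job is handed in; nothing more can be done
None
```

I swung the gauge home against its stop and turned the stone clockwise to 1.945 rad, where torque and dial needle both put the feeler on the lump's top; I then released it, backed the arm clear and handed the job in at about 21 s (no verdict was returned).

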